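Close the chocolate egg mould and hold it shut

TASK

Take the clear cover off the lower half of the chocolate egg mould and stand it upright on a free patch of the counter. Then pick up the other half of the egg mould just as it lies, fit it on the two dowels, pointed end over pointed end, and press it fully home so that the halves meet flush. Finish still holding the two halves pressed together with a gentle, steady push (roughly a kilogram, 10 N), and leave everything else on the counter where it is.

Things in the scene. Friction and masses are not known exactly. Their poses are not given: they have to be found in the camera images.
- lower_half: Loose lower half of the egg mould, standing on the counter under the cover: frosted plastic, 124 long (own x) x 56 wide (y) x 30 high (z), flat face up with a hollow brown half-egg in it and two upright steel dowels. Origin: centre of its underside, z up; the egg's pointed end is towards own +x. 0.17 to 0.35 kg
- pin_point (a point): foot of the lower half's dowel at the egg's pointed end: its axis, on the flat face, 50 mm from the middle along own +x and 30 mm above the counter. Dowel 8 in diameter, 16 high; straight for 10, then tapering to 3.6 across at its tip
- pin_blunt (a point): foot of the same kind of dowel at the blunt end, 50 mm from the middle along the lower half's own -x
- upper_half: Other half of the egg mould, loose, flat face down, ready to go on: 124 long (own x) x 56 wide (y) x 30 high; side walls 3 thick (grip outside, across the 56), open top, brown egg dome inside, at each end a boss 10 thick with a 10 mm through hole. Origin: centre of the flat face, z up; pointed end to own +x. Fully home: 30 mm above the lower half's origin, dowels 6 above the bosses. 0.1 to 0.21 kg
- hole_point (a point): centre of the hole at the pointed end, on the flat face (underside) of the upper half, 50 mm from the middle along own +x
- hole_blunt (a point): centre of the hole at the blunt end, on the flat face, 50 mm from the middle along own -x
- cover: Clear loose cover, a bottomless box 148 long (own x) x 80 wide (y) x 58 high, walls 3, standing on the counter over the lower half with some 9 mm to spare all round (dowel tips are 46 above the counter: lift at least 60 straight up). On top a steel bar handle 50 (x) x 14 (y), from 58 to 86 above the foot. Origin: centre of its foot, z up. 0.16 to 0.24 kg
- cover_grip (a point): the place to pinch the cover's handle across its 14 mm width: middle of the bar, 79 mm above the cover's foot. To set the cover down: up to 740 mm ahead of the robot's axis and 450 mm to either side, the counter carries only the things listed here, so a patch clear of them is free
- ball_half: Half of another mould, to be left alone: like the upper half but 100 long (x) x 56 x 30, with a round dome instead of an egg. Origin: centre of its underside
- sprinkle_jar: small glass jar with a steel cap, 42 in diameter, 62 high, origin centre of its underside; leave alone
- timer: round white kitchen timer, 60 in diameter, 64 high, origin centre of its underside; leave alone
- bowl: white bowl, 104 in diameter, 45 high, origin centre of its underside; leave alone
- cocoa_tin: cocoa tin, 77 in diameter, 110 high, origin centre of its underside; leave alone
- spatula: spatula lying flat, 240 long along own x, its blade 65 wide at the +x end, 20 high, origin at its middle underneath; leave alone
- coffee_cup: white mug, 66 in diameter, 58 high, origin centre of its underside; leave alone
Not all that is in view belongs to the job. Leave any pink look-alike of the upper_half alone. What is shaped like the cover but blue is not meant.

How it is judged:
On the way, in this order (a step that is already met when the one before it is completed fails the run):
1. the cover is off the lower half and stands upright on the counter (horizontal distance between cover and lower_half above 0.09 m and height (world z) of cover below 0.008 m and angle between cover's own z axis and vertical below 0.06 rad and contact force between the fingers and cover below 0.2 N), for 0.2 s.
2. the upper half is lifted clear of the counter (height (world z) of upper_half above 0.04 m), for 0.1 s.
At the end, for the whole second after the job is handed in: Holes within 4 mm of their dowels' feet, pointed end on pointed end, faces parallel within 0.06 rad; fingers still on the upper half, halves pressed with 4 to 35 N; lower half flat on the counter; cover upright and still on the counter, its middle over 90 mm from the lower half's (distance between hole_point and pin_point below 0.004 m and distance between hole_blunt and pin_blunt below 0.004 m and angle between the z axis of upper_half and the z axis of lower_half, either way round below 0.06 rad and contact force between upper_half and lower_half between 4 and 35 N and contact force between the fingers and upper_half above 3 N and height (world z) of lower_half below 0.005 m and angle between lower_half's own z axis and vertical below 0.05 rad and horizontal distance between cover and lower_half above 0.09 m and height (world z) of cover below 0.008 m and angle between cover's own z axis and vertical below 0.06 rad and linear speed of cover below 0.02 m/s); the arm keeps its last pose, push and grip.
It fails at once if the halves are pressed together hard enough to crack the chocolate (over 60 N) (contact force between upper_half and lower_half above 60 N).
It fails at once if another thing on the counter is shifted by more than 30 mm (distance of any of ball_half, sprinkle_jar, timer, bowl, cocoa_tin, spatula, coffee_cup from where it was at the start of the episode above 0.03 m).
It also fails if it takes over 72 s, if anything falls off the work surface, if the arm or the gripper's body presses on something with over 40 N, if the wrist force passes 120 N, or if a joint passes its speed limit or range.

ROBOT

A 6-joint arm with a two-finger parallel gripper is mounted at the origin on the work surface. World frame = base frame: x ahead of the robot, y to its left, z up, the work surface at z = 0. Lengths are in m, angles in rad, forces in N, time in s.
With the tool pointing down it reaches from about 0.375 to 0.9 m from the base axis. Payload 3.1 kg.
Tool frame: the origin (TCP) lies midway between the tips of the shut fingers; the grasp point (between the pads) lies robot.grip_depth behind it (robot.grip_depth is the distance from the TCP to the grasp point, in m); z points along the fingers, y is the line along which they close (so a half turn about z gives the same grasp; the last joint's range is limited). The gripper opens to 87 mm and grips with 3 to 60 N. Pads are 19 mm wide; open, the fingers measure 117 mm over their backs; the gripper's body (75 mm by 190 mm) begins 51 mm behind the grasp point.
Start: joints at [0.979, 0.527, 1.433, -0, 1.181, -0.178], TCP at [0.251, 0.572, 0.223] pointing down, gripper open.
Joint ranges: [-3.08, 3.08], [-0.75, 2.2], [0.22, 2.44], [-1.43, 4.57], [0, 2.65], [-2.85, 2.85]. Speed limits (rad/s): [2.79, 2.79, 3.14, 3.14, 3.14, 3.14].

INTERFACE

Orientations are given as a unit quaternion [x, y, z, w].
In Python, from rig import robot gives the robot as it stands.
- The arm moves only by the shell command python3 -m creep 'ROWS' [OPENING] [FORCE]. ROWS is a JSON object with one list for each field, all of the same length, 1 to 20, a row being the entries at one place: dx, dy, dz (the shift in shares of 0.8 m (1.0 is 0.8 m)), turn (a turn about the tool's z in fractions of the full range, 1 being 2 rad); each row shifts and turns the commanded pose from where the row before left it, along the tool's axes as they then stand; what a row does not reach is not made up. A row lasts 1/12 s, in which the tool goes at most 0.0417 m and 0.125 rad, less where a joint would pass 70% of its speed; a pose out of reach is approached as far as the arm can. OPENING is the finger opening in m, set as the command begins (- or left out keeps the last). The fingers move at their own pace and stop on an object; FORCE is the grip in N (left out, the last holds). Time passes only in rows, so rows that do not move let the fingers close. It prints the time, the measured TCP pose, the force, the opening and the grip force at its end. A shift or turn number past 1, either way, is cut back to 1. Input that does not fit is refused with a message, and nothing moves.
- robot.get_obs(): the state, without advancing time (a new reading comes with each control period).
- robot.camera(name): name is "scene" or "top" or "wrist"; returns a dict with "img" (420x560x3 uint8, red, green, blue), "fx", "fy", "cx", "cy" (pixels), "xyz" and "attitude" of the camera in the world. Camera axes: x right, y down, z forward; pixel columns grow to the right and rows downward; lengths in m; the calibration is good to about 2 mm. A picture is of the moment at which its call begins. There is no depth.
- robot.hand_in(): hands the job in; it is judged then, once.
The state is a dict: "time": time; "q": joint angles; "joint_velocities": joint speeds; "joint_torque": joint torques, N m; "position": TCP position; "tool_rot": TCP orientation; "ft_force": force on the tool from outside, world axes, zero at the start; "moment": the same for the moment, N m; "grip_width": finger opening in m; "grip_force": force on a finger pad.
Only numpy, scipy, OpenCV 4.12 (cv2) and the standard library are available. Lean on these libraries where they do the work, as an engineer would, in place of code of your own. Each camera call takes 0.05 s, during which the arm holds its last target. There are 200 camera calls.

## Working session

There is one attempt and no reset: what is moved stays moved. The work goes in short steps, Python scripts to look and compute and a shell command to move; the robot and the scene stay as the last step left them, time stands still between calls to the robot, and variables do not carry over. Pictures are saved under pics/ and viewed, at most 10 in all, crops included, and the job is handed in when it is done.

```bash
mkdir -p pics; ls; python3 - <<'E'
from rig import robot
import cv2,pickle
C={}
for n in("scene","top","wrist"):
    c=robot.camera(n);C[n]=c
    cv2.imwrite(f"pics/{n}0.png",c["img"][:,:,::-1])
    print(n,c["fx"],c["cx"],c["cy"],c["xyz"],c["attitude"])
pickle.dump(C,open("c0.pkl","wb"))
o=robot.get_obs();print(o,robot.grip_depth)
E
```

```text
pics
scene 441.1736716644302 273.969576972829 205.5450826772536 [ 0.95230341 -0.61289685  1.05870745] [ 0.89339367  0.31414333 -0.09785006 -0.30592006]
top 497.60861662138063 277.45419294386454 210.40419698281457 [ 0.35361031 -0.01508991  1.58231433] [-0.6998124   0.71243826 -0.03683779  0.03656925]
wrist 330.3205980079447 277.3139441654576 214.89467872493964 [0.18643946 0.60111086 0.38393962] [0.82976864 0.54223456 0.07129297 0.11127889]
{'time': 0.15, 'q': array([ 9.78471643e-01,  5.28256415e-01,  1.43361211e+00, -2.57564803e-06,
        1.18145054e+00, -1.78477086e-01]), 'joint_velocities': array([-0.00013665, -0.0029236 , -0.00505601,  0.00088271,  0.00187621,
        0.00108439]), 'joint_torque': array([-1.11282097e-04, -4.40427732e+01, -1.76842028e+01,  6.33275625e-02,
        5.51793817e-02, -8.07352785e-05]), 'position': array([0.25096632, 0.57176657, 0.22179282]), 'tool_rot': array([ 2.05449743e-01,  9.78667287e-01, -8.00332251e-04, -3.23400543e-04]), 'ft_force': array([0.38033611, 0.90115035, 0.08016466]), 'moment': array([-0.01811952,  0.00689947, -0.0398988 ]), 'grip_force': 0.0, 'grip_width': 0.08725139833229896} 0.0187
```

View pics/top0.png

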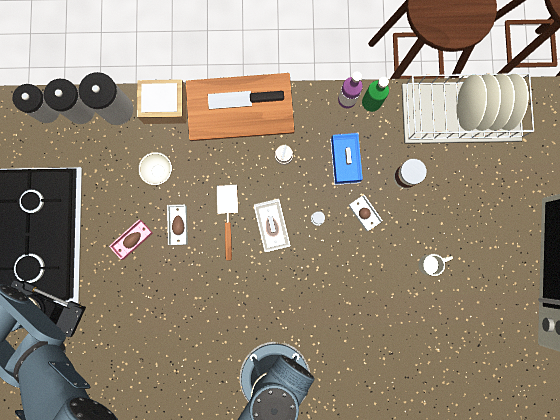

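View pics/scene0.png

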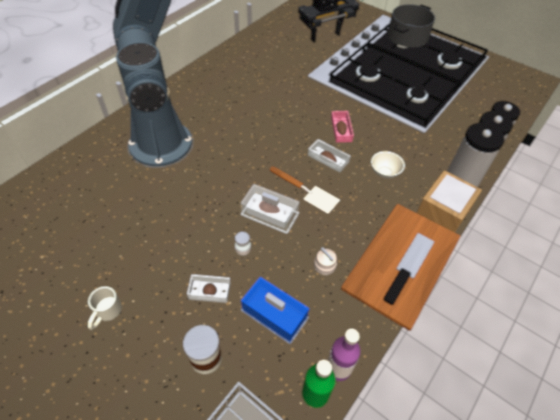

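The top view shows the cover over the lower half at about (271,225), two white halves at (177,225) and (366,212), the pink look-alike at (130,240) and the blue cover at (346,158). The scene view shows the same things: cover (270,208), halves (329,155) and (209,289). Next I'll enlarge the relevant parts.

```bash
cat > h.py <<'E'
import numpy as np
from scipy.spatial.transform import Rotation as R
def ray(c,u,v):
    d=R.from_quat(c["attitude"]).apply([(u-c["cx"])/c["fx"],(v-c["cy"])/c["fy"],1]); return np.array(c["xyz"]),d
def at_z(c,u,v,z):
    p,d=ray(c,u,v); return p+d*(z-p[2])/d[2]
def tri(obs):
    A=np.zeros((3,3));b=np.zeros(3)
    for c,u,v in obs:
        p,d=ray(c,u,v);d=d/np.linalg.norm(d);M=np.eye(3)-np.outer(d,d);A+=M;b+=M@p
    return np.linalg.solve(A,b)
def proj(c,X):
    x=R.from_quat(c["attitude"]).inv().apply(np.asarray(X)-c["xyz"]); return c["cx"]+c["fx"]*x[...,0]/x[...,2],c["cy"]+c["fy"]*x[...,1]/x[...,2]
E
python3 - <<'E'
import cv2,pickle,numpy as np
C=pickle.load(open("c0.pkl","rb"))
def crop(n,x,y,w,h,k=4):
    return cv2.resize(C[n]["img"][y:y+h,x:x+w,::-1],None,fx=k,fy=k,interpolation=cv2.INTER_CUBIC)
a=crop("top",235,190,70,70);b=crop("top",145,190,70,70)
c=crop("scene",235,175,70,70);d=crop("scene",295,120,70,70)
cv2.imwrite("pics/m1.png",np.vstack([np.hstack([a,b]),np.hstack([c,d])]))
E
```

```text
(no output)
```

View pics/m1.png

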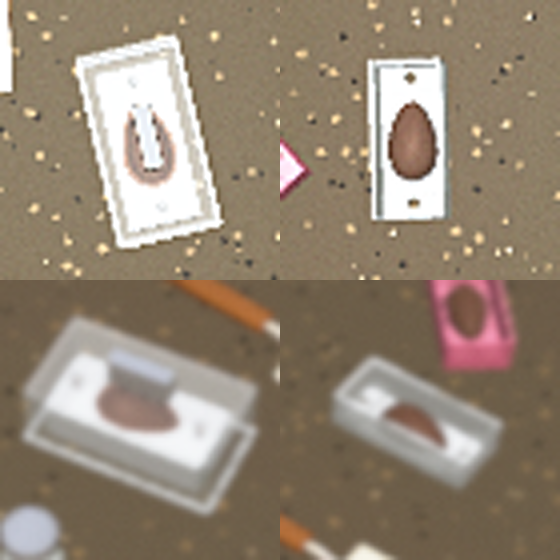

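The crops (4x) show: the cover handle top from (145,107) to (152,170) in the top view and about (142,366) in the scene view. The upper half's holes are at (410,77) and (413,203), and the egg's pointed end is up (+x). The lower half's egg also seems pointed upwards; the dowels are at about (133,82) and (163,208).

```bash
python3 - <<'E'
import pickle,numpy as np
from h import *
np.set_printoptions(precision=4,suppress=True)
C=pickle.load(open("c0.pkl","rb"));T=C["top"];S=C["scene"]
t=lambda x,y,ox,oy:((x+.5)/4-.5+ox,(y+.5)/4-.5+oy)
print("handle tri",tri([(T,*t(148,138,235,190)),(S,*t(142,86,235,175))]))
for p in [(145,107),(152,170)]: print("handle end",at_z(T,*t(*p,235,190),.086))
for p in [(133,82),(163,208)]: print("dowel tip",at_z(T,*t(*p,235,190),.046))
cov=[(77,57),(180,37),(220,225),(122,247)]
for p in cov: print("cov foot/top",at_z(T,*t(*p,235,190),0.058)[:2])
print("egg base blunt hole", [at_z(T,*t(x-280,y,145,190),.010) for x,y in [(410,77),(413,203)]])
rim=[(370,59),(440,59),(447,219),(373,219)]
P=[at_z(T,*t(x-280,y,145,190),.03) for x,y in rim]; print(np.array(P),np.mean(P,0))
rs=[(374,355),(501,425),(461,460),(334,392)]
for a,b in zip(rim,[(0,0)]*4): pass
# rim centre via both views
cT=np.mean(rim,0);cS=np.mean(rs,0);print("rim ctr tri",tri([(T,*t(cT[0]-280,cT[1],145,190)),(S,*t(cS[0]-280,cS[1]-280,295,120))]))
# others
for n,u,v,z in [("jar",318,218,.062),("spat",228,222,.02),("ball",366,212,.03),("bowl",155,168,.045),("timer",284,154,.064),("tin",413,172,.11),("cup",433,265,.058),("pink",130,240,.03),("blue",347,158,.058)]: print(n,at_z(T,u,v,z))
from rig import robot
o=robot.get_obs();print(R.from_quat(o["tool_rot"]).as_matrix())
W=C["wrist"];M=R.from_quat(o["tool_rot"]).inv()
print("cam in tool",M.apply(W["xyz"]-o["position"]),(M*R.from_quat(W["attitude"])).as_matrix())
E
```

```text
handle tri [0.4699 0.0025 0.0818]
handle end [0.4918 0.0031 0.086 ]
handle end [ 0.4441 -0.0013  0.086 ]
dowel tip [0.5151 0.0126 0.046 ]
dowel tip [ 0.4171 -0.009   0.046 ]
cov foot/top [0.534  0.0553]
cov foot/top [ 0.5481 -0.0244]
cov foot/top [ 0.4028 -0.0523]
cov foot/top [0.3874 0.0228]
egg base blunt hole [array([0.5281, 0.3016, 0.01  ]), array([0.428 , 0.2989, 0.01  ])]
[[0.5406 0.329  0.03  ]
 [0.5397 0.274  0.03  ]
 [0.4141 0.2684 0.03  ]
 [0.4152 0.326  0.03  ]] [0.4774 0.2994 0.03  ]
rim ctr tri [0.4779 0.2998 0.0314]
jar [ 0.4864 -0.141   0.062 ]
spat [0.4825 0.1392 0.02  ]
ball [ 0.5054 -0.2946  0.03  ]
bowl [0.6543 0.3643 0.045 ]
timer [ 0.6875 -0.0405  0.064 ]
tin [ 0.6155 -0.4255  0.11  ]
cup [ 0.3369 -0.4876  0.058 ]
pink [0.4309 0.4442 0.03  ]
blue [ 0.6726 -0.2365  0.058 ]
[[-0.9156  0.4021 -0.001 ]
 [ 0.4021  0.9156 -0.0014]
 [ 0.0003 -0.0017 -1.    ]]
cam in tool [ 0.0709  0.0006 -0.1621] [[ 0.0004 -0.965  -0.2623]
 [ 1.      0.0005 -0.0005]
 [ 0.0007 -0.2623  0.965 ]]
```

Careful with the scale: shifts go in shares of 0.8 m and turns go in shares of 2 rad. That gives: -0.0272 m is -0.034, -0.0268 m is -0.0335.

```bash
python3 -m creep '{"dx": [-0.0335, -0.0335, -0.0335, -0.0335, -0.0335, -0.0335, -0.0335, -0.0335, -0.0335, -0.0335, -0.0335, -0.0335, -0.0335, -0.0335, -0.0335, -0.0335], "dy": [-0.034, -0.034, -0.034, -0.034, -0.034, -0.034, -0.034, -0.034, -0.034, -0.034, -0.034, -0.034, -0.034, -0.034, -0.034, -0.034], "dz": [0, 0, 0, 0, 0, 0, 0, 0, 0, 0, 0, 0, 0, 0, 0, 0], "turn": [0, 0, 0, 0, 0, 0, 0, 0, 0, 0, 0, 0, 0, 0, 0, 0]}' 0.087
python3 -m creep '{"dx": [0, 0, 0, 0, 0, 0, 0, 0], "dy": [0, 0, 0, 0, 0, 0, 0, 0], "dz": [0, 0, 0, 0, 0, 0, 0, 0], "turn": [-0.052, -0.052, -0.052, -0.052, -0.052, -0.052, 0, 0]}'
python3 - <<'E'
from rig import robot
import cv2,pickle
c=robot.camera("wrist");o=robot.get_obs();pickle.dump((c,o),open("w1.pkl","wb"));print(o["position"],o["q"])
cv2.imwrite("pics/w1.png",c["img"][:,:,::-1])
E
```

```text
time: 1.48
position: [0.469, -0.0005, 0.2225]
tool_rot: [0.206, 0.979, 0.0, -0.0]
ft_force: [0.4, 0.8, 0.5]
grip_width: 0.087
grip_force: 0.0
time: 2.15
position: [0.4687, 0.0014, 0.2224]
tool_rot: [-0.104, 0.995, 0.0, -0.0]
ft_force: [-0.0, 0.1, 0.4]
grip_width: 0.0875
grip_force: 0.0
[0.46875528 0.00142978 0.22245796] [-2.36037364e-01  3.18621106e-01  1.81198189e+00  3.61473914e-05
  1.01129187e+00 -2.01457460e+00]
```

View pics/w1.png

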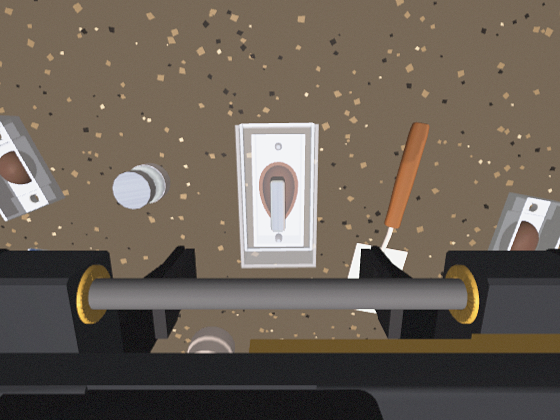

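The wrist view shows the cover square to the tool: handle from (278,179) to (278,231), dowel tips at (278,146) and (279,238). The egg's blunt end is towards the robot, so its pointed end is towards +x.

```bash
python3 - <<'E'
import pickle,numpy as np
from h import *
np.set_printoptions(precision=4,suppress=True)
C=pickle.load(open("c0.pkl","rb"));T=C["top"];S=C["scene"];W,o=pickle.load(open("w1.pkl","rb"))
t=lambda x,y,ox,oy:((x+.5)/4-.5+ox,(y+.5)/4-.5+oy)
print("handle W+T+S",tri([(T,*t(148,138,235,190)),(S,*t(142,86,235,175)),(W,278,206)]))
print("handle ends W z=.086",at_z(W,278,181,.086),at_z(W,278,231.5,.086))
print("tips W",at_z(W,278,146,.046),at_z(W,279,238,.046))
print("tips tri",tri([(W,278,146),(T,*t(163,208,235,190))]),tri([(W,279,238),(T,*t(133,82,235,190))]))
m=R.from_quat(o["tool_rot"]).as_matrix();print(m)
E
```

```text
handle W+T+S [0.4704 0.0024 0.0826]
handle ends W z=.086 [ 0.4475 -0.0024  0.086 ] [0.4948 0.0076 0.086 ]
tips W [ 0.4192 -0.0083  0.046 ] [0.5145 0.013  0.046 ]
tips tri [ 0.4126 -0.0096  0.1575] [0.5153 0.0129 0.044 ]
[[-0.9785 -0.2062 -0.0003]
 [-0.2062  0.9785  0.0001]
 [ 0.0003  0.0002 -1.    ]]
```

Converted, 0.025 m is 0.0313, 0.0007 m is 0.0009.

```bash
python3 -m creep '{"dx": [-0.0025, 0, 0, 0, 0, 0, 0, 0, 0, 0], "dy": [0.0009, 0, 0, 0, 0, 0, 0, 0, 0, 0], "dz": [0.0313, 0.0313, 0.0313, 0.0313, 0.0313, 0.0188, 0.0125, 0.0125, 0, 0], "turn": [0, 0, 0, 0, 0, 0, 0, 0, 0, 0]}'
python3 -m creep '{"dx": [0, 0, 0, 0, 0, 0, 0, 0, 0, 0], "dy": [0, 0, 0, 0, 0, 0, 0, 0, 0, 0], "dz": [0, 0, 0, 0, 0, 0, 0, 0, 0, 0], "turn": [0, 0, 0, 0, 0, 0, 0, 0, 0, 0]}' 0 25
```

```text
time: 3.03
position: [0.4705, 0.0025, 0.0622]
tool_rot: [-0.104, 0.995, 0.0, -0.001]
ft_force: [0.7, -0.8, 0.3]
grip_width: 0.087
grip_force: 0.0
time: 3.87
position: [0.4707, 0.0025, 0.0625]
tool_rot: [-0.105, 0.994, 0.0, -0.0]
ft_force: [-0.9, 0.4, -0.4]
grip_width: 0.028
grip_force: 0.0
```

Converted, -0.02 m is -0.025, -0.015 m is -0.0188.

```bash
python3 -m creep '{"dx": [0, 0, 0, 0, 0, 0], "dy": [0, 0, 0, 0, 0, 0], "dz": [0, 0, 0, 0, 0, 0], "turn": [0, 0, 0, 0, 0, 0]}'
python3 -m creep '{"dx": [0, 0, 0, 0, 0, 0, 0, 0, 0], "dy": [0, 0, 0, 0, 0, 0, 0, 0, 0], "dz": [-0.0125, -0.0125, -0.0188, -0.025, -0.025, -0.0188, 0, 0, 0], "turn": [0, 0, 0, 0, 0, 0, 0, 0, 0]}'
```

```text
time: 4.37
position: [0.4705, 0.0025, 0.0624]
tool_rot: [-0.105, 0.994, 0.0, -0.0]
ft_force: [0.4, 0.1, -2.0]
grip_width: 0.0133
grip_force: 25.0
time: 5.12
position: [0.4699, 0.0027, 0.1518]
tool_rot: [-0.105, 0.994, 0.0, -0.001]
ft_force: [-0.2, -0.3, -1.7]
grip_width: 0.0141
grip_force: 25.0
```

Converted, -0.0247 m is -0.0309, 0.008 m is 0.01, 0.1 rad is 0.05.

```bash
python3 -m creep '{"dx": [0, 0, 0, 0, 0.01, 0.01, 0.01, 0.01, 0.01, 0.01, 0.01, 0.01, 0.01, 0.01, 0.01, 0.01, 0, 0, 0], "dy": [0, 0, 0, 0, -0.0309, -0.0309, -0.0309, -0.0309, -0.0309, -0.0309, -0.0309, -0.0309, -0.0309, -0.0309, -0.0309, -0.0309, 0, 0, 0], "dz": [0, 0, 0, 0, 0, 0, 0, 0, 0, 0, 0, 0, 0, 0, 0, 0, 0, 0, 0], "turn": [0.05, 0.05, 0.05, 0.05, 0, 0, 0, 0, 0, 0, 0, 0, 0, 0, 0, 0, 0, 0, 0]}'
python3 -m creep '{"dx": [0, 0, 0, 0, 0, 0, 0, 0], "dy": [0, 0, 0, 0, 0, 0, 0, 0], "dz": [0.025, 0.025, 0.025, 0.0188, 0.0063, 0.005, 0, 0], "turn": [0, 0, 0, 0, 0, 0, 0, 0]}'
```

```text
time: 6.7
position: [0.3198, -0.2693, 0.1516]
tool_rot: [0.095, 0.995, 0.001, -0.001]
ft_force: [-0.6, 0.4, -1.6]
grip_width: 0.0136
grip_force: 25.0
time: 7.37
position: [0.3209, -0.2703, 0.0689]
tool_rot: [0.094, 0.996, -0.0, 0.0]
ft_force: [-0.5, -0.3, -1.7]
grip_width: 0.0138
grip_force: 25.0
```

Converted, 0.003 m is 0.0038, 0.002 m is 0.0025.

```bash
python3 -m creep '{"dx": [0, 0, 0, 0, 0], "dy": [0, 0, 0, 0, 0], "dz": [0.0038, 0.0025, 0.0013, 0, 0], "turn": [0, 0, 0, 0, 0]}'
python3 -m creep '{"dx": [0, 0, 0], "dy": [0, 0, 0], "dz": [0.0013, 0, 0], "turn": [0, 0, 0]}'
```

```text
time: 7.78
position: [0.3205, -0.2706, 0.0627]
tool_rot: [0.095, 0.995, -0.0, 0.0]
ft_force: [0.7, 1.5, -1.6]
grip_width: 0.0139
grip_force: 25.0
time: 8.03
position: [0.3205, -0.2709, 0.0622]
tool_rot: [0.095, 0.996, -0.0, 0.0]
ft_force: [-1.9, -0.3, 6.1]
grip_width: 0.014
grip_force: 25.0
```

Converted, -0.035 m is -0.0438, -0.03 m is -0.0375.

```bash
python3 -m creep '{"dx": [0, 0, 0, 0, 0, 0, 0, 0], "dy": [0, 0, 0, 0, 0, 0, 0, 0], "dz": [0, 0, 0, 0, 0, 0, 0, 0], "turn": [0, 0, 0, 0, 0, 0, 0, 0]}' 0.087
python3 -m creep '{"dx": [0, 0, 0, 0, 0, 0, 0], "dy": [0, 0, 0, 0, 0, 0, 0], "dz": [-0.025, -0.0375, -0.0438, -0.0438, -0.0375, 0, 0], "turn": [0, 0, 0, 0, 0, 0, 0]}'
python3 - <<'E'
from rig import robot
import cv2,pickle
c=robot.camera("wrist");o=robot.get_obs();pickle.dump((c,o),open("w2.pkl","wb"));print(o["position"],o["q"])
t=robot.camera("top");pickle.dump(t,open("t2.pkl","wb"))
a=cv2.resize(t["img"][180:270,155:380,::-1],None,fx=3,fy=3,interpolation=cv2.INTER_CUBIC)
b=cv2.resize(c["img"][60:320,140:420,::-1],None,fx=1.1,fy=1.1)
import numpy as np
H=np.zeros((270+286,675,3),np.uint8);H[:270]=a;H[270:,:308]=b
cv2.imwrite("pics/m2.png",H)
E
```

```text
time: 8.7
position: [0.3205, -0.2705, 0.0615]
tool_rot: [0.095, 0.996, 0.0, -0.0]
ft_force: [-0.5, -0.4, -0.5]
grip_width: 0.0591
grip_force: 0.0
time: 9.28
position: [0.3211, -0.2713, 0.2131]
tool_rot: [0.095, 0.996, -0.002, 0.002]
ft_force: [0.1, -0.4, -0.9]
grip_width: 0.0866
grip_force: 0.0
[ 0.32038758 -0.27032212  0.2117411 ] [-9.68843578e-01  2.68428678e-01  1.93629331e+00  1.12988266e-05
  9.35993887e-01 -2.34986155e+00]
```

View pics/m2.png

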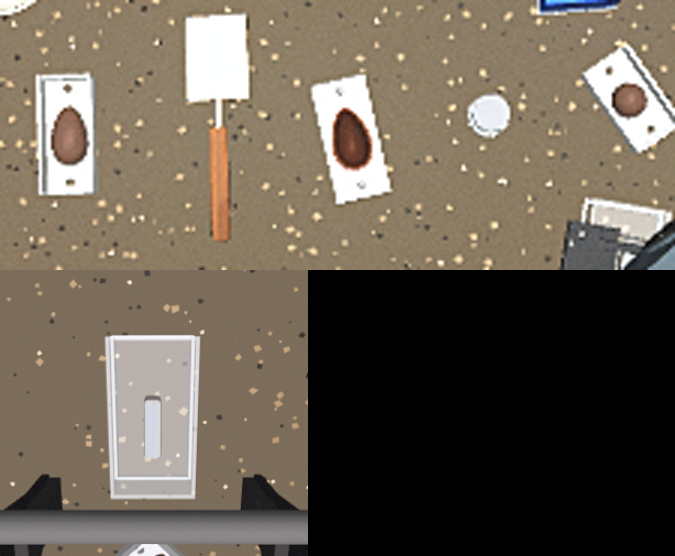

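The cover stands upright (its handle is at (152,427) in the wrist crop). The lower half is uncovered at (351,138) in the top crop, pointed end up (+x); the upper half, also pointing up, is at (66,135). Now I'll take an accurate wrist look at each from the same relative pose.

Converted, 0.0246 m is 0.0308, -0.0079 m is -0.0099, -0.1 rad is -0.05.

```bash
python3 -m creep '{"dx": [-0.0099, -0.0099, -0.0099, -0.0099, -0.0099, -0.0099, -0.0099, -0.0099, -0.0099, -0.0099, -0.0099, -0.0099, 0, 0, 0, 0, 0, 0, 0], "dy": [0.0308, 0.0308, 0.0308, 0.0308, 0.0308, 0.0308, 0.0308, 0.0308, 0.0308, 0.0308, 0.0308, 0.0308, 0, 0, 0, 0, 0, 0, 0], "dz": [0, 0, 0, 0, 0, 0, 0, 0, 0, 0, 0, 0, 0, 0, 0, 0, 0, 0, 0], "turn": [0, 0, 0, 0, 0, 0, 0, 0, 0, 0, 0, 0, -0.05, -0.05, -0.05, -0.05, 0, 0, 0]}'
cat > snap.py <<'E'
import sys,pickle
from rig import robot
c=robot.camera("wrist");o=robot.get_obs();pickle.dump((c,o),open(sys.argv[1]+".pkl","wb"));print(o["position"],o["tool_rot"])
E
python3 snap.py low
```

```text
time: 10.97
position: [0.4686, 0.0016, 0.2104]
tool_rot: [-0.104, 0.995, 0.0, -0.001]
ft_force: [0.1, -0.2, 0.2]
grip_width: 0.0869
grip_force: 0.0
[0.4687862  0.00153737 0.21073161] [-1.03952974e-01  9.94581748e-01  3.28388319e-04 -9.04314989e-04]
```

Converted, 0.0263 m is 0.0329, -0.0064 m is -0.008, 0.09 rad is 0.045.

```bash
python3 -m creep '{"dx": [-0.008, -0.008, -0.008, -0.008, -0.008, -0.008, -0.008, -0.008, -0.008, -0.008, -0.008, 0, 0, 0, 0, 0], "dy": [0.0329, 0.0329, 0.0329, 0.0329, 0.0329, 0.0329, 0.0329, 0.0329, 0.0329, 0.0329, 0.0329, 0, 0, 0, 0, 0], "dz": [0, 0, 0, 0, 0, 0, 0, 0, 0, 0, 0, 0, 0, 0, 0, 0], "turn": [0, 0, 0, 0, 0, 0, 0, 0, 0, 0, 0, 0.045, 0.045, 0, 0, 0]}'
python3 snap.py up
python3 - <<'E'
import pickle,cv2,numpy as np
I=[cv2.resize(pickle.load(open(n+".pkl","rb"))[0]["img"][105:275,205:350,::-1],None,fx=2.7,fy=3.5,interpolation=cv2.INTER_CUBIC) for n in("low","up")]
cv2.imwrite("pics/m3.png",np.hstack(I));print(I[0].shape)
E
```

```text
time: 12.35
position: [0.4777, 0.2988, 0.2114]
tool_rot: [-0.016, 1.0, -0.0, -0.0]
ft_force: [0.2, -0.2, 0.0]
grip_width: 0.0869
grip_force: 0.0
[0.47779061 0.29873063 0.2114569 ] [-1.53518576e-02  9.99882144e-01 -6.63755942e-05 -1.19055069e-04]
(595, 392, 3)
```

View pics/m3.png

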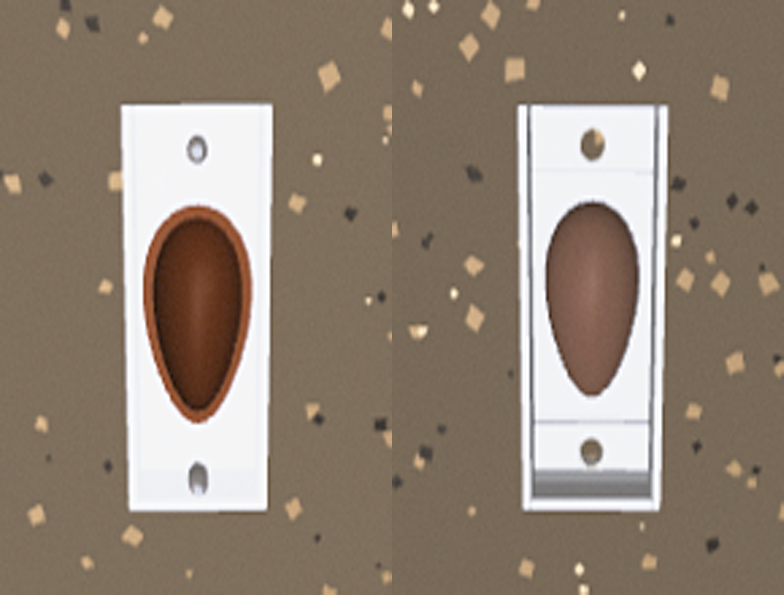

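Left (lower half): face corners at about (121,104), (272,104), (267,510), (129,511), dowels at (197,148) and (198,478), pointed end down (away from the robot). Right (upper half): rim corners at about (518,104), (668,104), (660,510), (523,510), holes at (592,144) and (591,451), pointed end down too.

```bash
cat > quad.py <<'E'
import pickle,cv2,numpy as np,sys
from h import *
np.set_printoptions(precision=4,suppress=True)
def quad(n,z=.03):
    c,o=pickle.load(open(n+".pkl","rb"));im=c["img"]
    hsv=cv2.cvtColor(im,cv2.COLOR_RGB2HSV)
    m=((hsv[...,1]<40)&(hsv[...,2]>190)).astype(np.uint8);m[:105]=0;m[272:]=0;m[:,:205]=0;m[:,350:]=0
    m=cv2.morphologyEx(m,cv2.MORPH_CLOSE,np.ones((5,5)))
    k=max(cv2.findContours(m,cv2.RETR_EXTERNAL,cv2.CHAIN_APPROX_NONE)[0],key=cv2.contourArea)
    P=np.array([at_z(c,u,v,z)[:2] for u,v in cv2.convexHull(k)[:,0].astype(float)])
    r=cv2.minAreaRect((P*1e4).astype(np.float32));b=cv2.boxPoints(r)/1e4
    e=b[1]-b[0] if np.linalg.norm(b[1]-b[0])>np.linalg.norm(b[2]-b[1]) else b[2]-b[1]
    if e[0]<0:e=-e
    ctr=np.array(r[0])/1e4;a=np.arctan2(e[1],e[0])
    M=R.from_quat(o["tool_rot"]).as_matrix();ya=np.arctan2(M[1,1],M[0,1])
    print(n,"ctr",ctr,"size",np.array(r[1])/1e4,"axis",a,"TCP",o["position"],"tool y ang -pi/2",ya-np.pi/2,"ctr in tool",M.T[:2,:2]@(ctr-o["position"][:2]))
    return c
if __name__=="__main__":
    L=quad("low");U=quad("up")
    f=lambda c,x,y,z:at_z(c,205+(x+.5)/2.7-.5,105+(y+.5)/3.5-.5,z)
    h=[f(U,592-392,144,.01),f(U,591-392,451,.01)];print("holes",h,np.mean(h,0))
    d=[f(L,197,149,.04),f(L,198,492,.046)];print("dowels",d,np.mean(d,0))
    T=pickle.load(open("t2.pkl","rb"));t=lambda x,y:(155+(x+.5)/3-.5,180+(y+.5)/3-.5)
    px=lambda x,y:(205+(x+.5)/2.7-.5,105+(y+.5)/3.5-.5)
    print("face/rim centre height, two views:",tri([(L,*px(197,307-5)),(T,*t(351,138.5))]),tri([(U,*px(592-392,302)),(T,*t(65.5,134.5))]))
E
python3 quad.py
```

```text
low ctr [0.4688 0.0023] size [0.124  0.0566] axis 0.21228854 TCP [0.4688 0.0015 0.2107] tool y ang -pi/2 0.2082815953152326 ctr in tool [-0.0002  0.0007]
up ctr [0.4786 0.3004] size [0.1242 0.0564] axis 0.029302096 TCP [0.4778 0.2987 0.2115] tool y ang -pi/2 0.030704937188591686 ctr in tool [-0.0008  0.0016]
holes [array([0.4284, 0.299 , 0.01  ]), array([0.528 , 0.3018, 0.01  ])] [0.4782 0.3004 0.01  ]
dowels [array([ 0.4195, -0.0082,  0.04  ]), array([0.518, 0.013, 0.046])] [0.4688 0.0024 0.043 ]
face/rim centre height, two views: [0.469  0.0022 0.0058] [0.4768 0.3009 0.0198]
```

Converted, 0.035 m is 0.0438, 0.03 m is 0.0375.

```bash
python3 -m creep '{"dx": [-0.001, 0, 0, 0, 0, 0, 0, 0, 0, 0, 0], "dy": [0.002, 0, 0, 0, 0, 0, 0, 0, 0, 0, 0], "dz": [0.025, 0.0375, 0.0438, 0.0438, 0.0438, 0.0313, 0.0188, 0.0094, 0.0063, 0, 0], "turn": [0, 0, 0, 0, 0, 0, 0, 0, 0, 0, 0]}'
python3 -m creep '{"dx": [0, 0, 0, 0, 0, 0, 0, 0], "dy": [0, 0, 0, 0, 0, 0, 0, 0], "dz": [0, 0, 0, 0, 0, 0, 0, 0], "turn": [0, 0, 0, 0, 0, 0, 0, 0]}' 0.04 40
```

```text
time: 13.32
position: [0.4793, 0.3009, 0.0048]
tool_rot: [-0.015, 1.0, 0.0, 0.001]
ft_force: [0.1, -0.1, 0.3]
grip_width: 0.0871
grip_force: 0.0
time: 13.98
position: [0.4786, 0.3008, 0.0043]
tool_rot: [-0.015, 1.0, 0.0, 0.0]
ft_force: [-0.5, -0.9, 2.4]
grip_width: 0.0555
grip_force: 40.0
```

Converted, -0.025 m is -0.0313, -0.02 m is -0.025.

```bash
python3 -m creep '{"dx": [0, 0, 0, 0, 0, 0, 0, 0, 0], "dy": [0, 0, 0, 0, 0, 0, 0, 0, 0], "dz": [-0.0063, -0.0125, -0.025, -0.0313, -0.0313, -0.025, -0.0063, 0, 0], "turn": [0, 0, 0, 0, 0, 0, 0, 0, 0]}'
python3 -m creep '{"dx": [0, 0, 0.0075, 0.0075, 0.0075, 0.0075, 0.0075, 0.0075, 0.0075, 0.0075, 0.0075, 0.0075, 0.0075, 0.0075, 0, 0, 0, 0], "dy": [0, 0, -0.0301, -0.0301, -0.0301, -0.0301, -0.0301, -0.0301, -0.0301, -0.0301, -0.0301, -0.0301, -0.0301, -0.0301, 0, 0, 0, 0], "dz": [0, 0, 0, 0, 0, 0, 0, 0, 0, 0, 0, 0, 0, 0, 0, 0, 0, 0], "turn": [-0.0458, -0.0458, 0, 0, 0, 0, 0, 0, 0, 0, 0, 0, 0, 0, 0, 0, 0, 0]}'
python3 - <<'E'
from rig import robot
from h import *
o=robot.get_obs();M=R.from_quat(o["tool_rot"]).as_matrix()
print(o["position"],"yaw",np.arctan2(M[1,1],M[0,1])-np.pi/2,"corr tool",M.T[:2,:2]@(np.array([.4688,.0023])-o["position"][:2]),o["grip_force"],M[:,2])
import cv2;c=robot.camera("wrist");cv2.imwrite("pics/hold.png",c["img"][60:330,130:420,::-1])
E
```

```text
time: 14.73
position: [0.478, 0.3006, 0.1139]
tool_rot: [-0.015, 1.0, -0.0, -0.0]
ft_force: [-0.2, -0.2, -1.7]
grip_width: 0.0558
grip_force: 40.0
time: 16.23
position: [0.4686, 0.0038, 0.1134]
tool_rot: [-0.107, 0.994, 0.0, -0.001]
ft_force: [-0.6, 0.5, -1.7]
grip_width: 0.0558
grip_force: 40.0
[0.46858914 0.00382704 0.11338402] yaw 0.21410994827159846 corr tool [ 0.00011842 -0.00153698] 39.998790957033634 [-1.95030221e-03  6.75985403e-04 -9.99997870e-01]
```

View pics/hold.png

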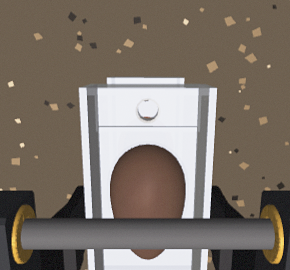

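The picture shows the upper half held level, with the lower half's white face visible through its near hole at (148,111) and below it at (145,82). Descending next to just above the dowel tips.

Converted, 0.02 m is 0.025, 0.015 m is 0.0188.

```bash
python3 -m creep '{"dx": [0, 0, 0, 0, 0, 0, 0, 0], "dy": [-0.0019, 0, 0, 0, 0, 0, 0, 0], "dz": [0.0188, 0.025, 0.0188, 0.0075, 0.0038, 0, 0, 0], "turn": [0, 0, 0, 0, 0, 0, 0, 0]}'
python3 - <<'E'
from rig import robot
from h import *
o=robot.get_obs();M=R.from_quat(o["tool_rot"]).as_matrix()
print(o["position"],"yaw",np.arctan2(M[1,1],M[0,1])-np.pi/2,"corr tool",M.T[:2,:2]@(np.array([.4688,.0023])-o["position"][:2]),o["ft_force"])
E
```

```text
time: 16.95
position: [0.4703, 0.0015, 0.0557]
tool_rot: [-0.107, 0.994, -0.0, 0.001]
ft_force: [-0.6, 0.2, -1.9]
grip_width: 0.0557
grip_force: 40.0
[0.4702575  0.0014787  0.05574262] yaw 0.21360821707608713 corr tool [0.00125027 0.00111161] [-0.55145648  0.17887849 -1.90375701]
```

Converted, 0.003 m is 0.0038, 0.0006 m is 0.0008.

```bash
for i in 1 2 3; do python3 -m creep '{"dx": [0], "dy": [0], "dz": [0], "turn": [0]}' | grep pos; done; python3 -m creep '{"dx": [0.0008, 0, 0, 0, 0], "dy": [0.0008, 0, 0, 0, 0], "dz": [0.0038, 0.0025, 0.0025, 0, 0], "turn": [0, 0, 0, 0, 0]}'; for i in 1 2 3; do python3 -m creep '{"dx": [0], "dy": [0], "dz": [0], "turn": [0]}' | grep -E "pos|ft"; done
```

```text
position: [0.4702, 0.0013, 0.0558]
position: [0.4701, 0.0013, 0.0557]
position: [0.47, 0.0013, 0.0555]
time: 17.62
position: [0.4688, 0.0019, 0.0478]
tool_rot: [-0.106, 0.994, 0.0, -0.0]
ft_force: [1.1, -0.2, -1.6]
grip_width: 0.0558
grip_force: 40.0
position: [0.4689, 0.0018, 0.0479]
ft_force: [-0.6, -0.1, -1.9]
position: [0.469, 0.0018, 0.048]
ft_force: [0.8, -0.2, -1.3]
position: [0.469, 0.0018, 0.0481]
ft_force: [0.1, -1.0, -1.2]
```

Converted, 0.002 m is 0.0025, 0.001 m is 0.0013.

```bash
python3 -m creep '{"dx": [0, 0, 0, 0], "dy": [0.0004, 0, 0, 0], "dz": [0.0025, 0.0013, 0, 0], "turn": [0, 0, 0, 0]}' | grep -E "pos|ft";  python3 -m creep '{"dx": [0, 0, 0, 0], "dy": [0, 0, 0, 0], "dz": [0.0025, 0.0013, 0, 0], "turn": [0, 0, 0, 0]}' | grep -E "pos|ft"; python3 -m creep '{"dx": [0, 0, 0], "dy": [0, 0, 0], "dz": [0.0025, 0, 0], "turn": [0, 0, 0]}' | grep -E "pos|ft"
```

```text
position: [0.4688, 0.0022, 0.0449]
ft_force: [-0.0, 0.3, -1.5]
position: [0.4688, 0.0022, 0.0419]
ft_force: [-0.4, 0.1, -1.8]
position: [0.4688, 0.0022, 0.0399]
ft_force: [-0.2, 0.8, -1.4]
```

On the dowels with no side force; about 5.5 mm left.

Converted, 0.002 m is 0.0025, 0.001 m is 0.0013.

```bash
python3 -m creep '{"dx": [0, 0, 0, 0], "dy": [0, 0, 0, 0], "dz": [0.0025, 0.0013, 0, 0], "turn": [0, 0, 0, 0]}' | grep -E "pos|ft";  python3 -m creep '{"dx": [0, 0, 0], "dy": [0, 0, 0], "dz": [0.0013, 0, 0], "turn": [0, 0, 0]}' | grep -E "pos|ft"; python3 -m creep '{"dx": [0, 0, 0], "dy": [0, 0, 0], "dz": [0.0009, 0, 0], "turn": [0, 0, 0]}' | grep -E "pos|ft"
```

```text
position: [0.4688, 0.0022, 0.0369]
ft_force: [0.9, 0.0, -1.9]
position: [0.4689, 0.0021, 0.036]
ft_force: [-0.5, 0.7, -2.0]
position: [0.4689, 0.0021, 0.0353]
ft_force: [-0.8, 0.7, -1.2]
```

Converted, 0.0005 m is 0.0006.

```bash
python3 -m creep '{"dx": [0, 0, 0], "dy": [0, 0, 0], "dz": [0.0006, 0, 0], "turn": [0, 0, 0]}' | grep -E "pos|ft";  python3 -m creep '{"dx": [0, 0, 0], "dy": [0, 0, 0], "dz": [0.0005, 0, 0], "turn": [0, 0, 0]}' | grep -E "pos|ft"; python3 -m creep '{"dx": [0, 0, 0], "dy": [0, 0, 0], "dz": [0.0004, 0, 0], "turn": [0, 0, 0]}' | grep -E "pos|ft"
```

```text
position: [0.4688, 0.0022, 0.0348]
ft_force: [-0.3, -1.1, -1.2]
position: [0.4689, 0.0022, 0.0344]
ft_force: [-0.6, -0.1, -2.2]
position: [0.4689, 0.0022, 0.0343]
ft_force: [-0.9, -0.2, 1.3]
```

Converted, 0.0003 m is 0.0004.

```bash
python3 -m creep '{"dx": [0, 0, 0], "dy": [0, 0, 0], "dz": [0.0004, 0, 0], "turn": [0, 0, 0]}' | grep -E "pos|ft";  python3 -m creep '{"dx": [0, 0, 0, 0], "dy": [0, 0, 0, 0], "dz": [0.0004, 0, 0, 0], "turn": [0, 0, 0, 0]}' | grep -E "pos|ft"
```

```text
position: [0.4689, 0.0021, 0.0343]
ft_force: [-0.7, 0.6, 5.1]
position: [0.4689, 0.0021, 0.0343]
ft_force: [-1.4, -0.8, 8.2]
```

Converted, 0.0002 m is 0.0003.

```bash
python3 -m creep '{"dx": [0, 0, 0, 0, 0, 0, 0, 0], "dy": [0, 0, 0, 0, 0, 0, 0, 0], "dz": [0.0003, 0, 0, 0, 0, 0, 0, 0], "turn": [0, 0, 0, 0, 0, 0, 0, 0]}' | grep -E "time|pos|ft|rot"; python3 -m creep '{"dx": [0, 0, 0, 0, 0, 0], "dy": [0, 0, 0, 0, 0, 0], "dz": [0, 0, 0, 0, 0, 0], "turn": [0, 0, 0, 0, 0, 0]}' | grep -E "pos|ft|force"
python3 - <<'E'
from rig import robot
import cv2,numpy as np
c=robot.camera("scene")["img"][90:330,60:380,::-1];w=robot.camera("wrist")["img"][60:330,130:420,::-1]
H=np.zeros((480,790,3),np.uint8);H[:432,:500]=cv2.resize(c,(500,432)) ;H[:270,500:]=w
cv2.imwrite("pics/fin.png",H)
E
```

```text
time: 21.62
position: [0.4689, 0.0022, 0.0343]
tool_rot: [-0.106, 0.994, -0.0, 0.0]
ft_force: [-3.1, 0.1, 10.3]
position: [0.4689, 0.0022, 0.0343]
ft_force: [-2.3, 0.4, 10.2]
grip_force: 40.0
```

View pics/fin.png

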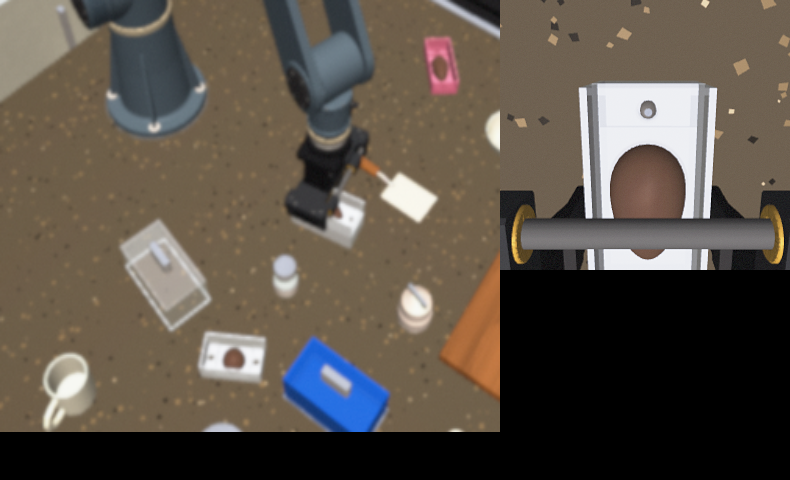

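The near dowel shows through its hole at (648,110) and the halves are stacked flush. The cover stands upright at (165,272) and the other things are in place. The push is steady at about 12 N (10 N read, plus the held half's weight), so I'm handing in.

```bash
python3 -c "
from rig import robot
print(robot.hand_in())"
```

```text
the job is handed in; nothing more can be done
None
```

I took the cover off and stood it upright on a clear patch. The upper half is fully home on both dowels, pointed end over pointed end, and held with a steady push of about 12 N; I handed the job in at about 22 s, and no verdict came back.

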